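# Slide a dryer cover plate out to its mark over the stand's edge

### The job

The blue dryer cover plate has to stick out over the right-hand, black-trimmed edge of the work stand so that its two screw holes can be reached from below: push it across the stand with the fingertips until the red line on the plate lies right over that edge along its whole length. Only push it, flat on the stand; do not pick it up or let it tip off. Leave the things standing around alone.

Things in the scene. Friction and masses are not known exactly. Their poses are not given: they have to be found in the camera images.
- stand_edge (a point): Middle of the top right-hand edge of the work stand, which is fixed; its place and yaw (within 0.25 rad) vary. Flat plywood top 320 (x) by 270 (y) mm, 60 mm above the table, with a flush black strip 12 mm wide along this edge. Axes: x along the edge, away from the robot; -y straight out over the edge; z up. The top reaches 270 mm to +y and 160 mm either way in x.
- plate: Loose rigid blue plate flat on the stand, 140 (x) by 180 (y) by 8 mm, 0.3 to 0.55 kg, slides with a few newtons. Origin: centre of its underside. Its -y end must stick out: two 12 mm holes 20 mm from that end, and a red line 4 mm wide across the top 40 mm from it. The straight +y end is 90 mm from the origin. Starts with -y toward the black edge, up to 0.2 rad askew to the stand.
- line_near (a point): Point on the red line, on the plate's top, 65 mm to the plate's -x side (5 mm from the line's end nearer the robot). Plate frame: (-65, -50, 8) mm. Axes as the plate's.
- line_far (a point): Point on the red line, on the plate's top, 65 mm to the plate's +x side (5 mm from the line's end farther from the robot). Plate frame: (65, -50, 8) mm. Axes as the plate's.
- red_spool: Bystander: loose spool of red thread standing on the stand beside the plate, 29 mm across, 42 mm high; origin at the centre of its underside.
- bearing: Bystander: loose ball bearing lying on the stand on the plate's other side, 52 mm across, 16 mm high; origin at the centre of its underside. It and the spool may have swapped sides.
- soap_bar: Bystander: white soap bar lying loose on the table beside the stand, 39 x 87 x 24 mm (long along its y); origin at the centre of its underside.
- masking_tape: Bystander: loose roll of masking tape lying on the table beside the stand, 98 mm across, 25 mm high; origin at the centre of its underside. It and the soap may have swapped sides.
- screwdriver: Bystander: loose yellow-handled screwdriver lying on the table left of and behind the stand, 24 x 166 x 25 mm (long along its y); origin at the centre of its underside.

How it is judged:
By the outcome, as a careful person would: the job done as asked, in the order asked, and still so for the second after the job is handed in, with the robot touching nothing.
It also fails if it takes over 43 s, if anything falls off the work surface, if the arm or the gripper's body presses on something with over 40 N, if the wrist force passes 120 N, or if a joint passes its speed limit or range.

### The arm

A 6-joint arm with a two-finger parallel gripper is mounted at the origin on a cart in front of the work surface, level with it; the furniture and walls round the work are solid. World frame = base frame: x ahead of the robot, y to its left, z up, the work surface at z = 0. Lengths are in m, angles in rad, forces in N, time in s.
With the tool pointing down it reaches from about 0.425 to 0.95 m from the base axis. Payload 3.5 kg.
Tool frame: the origin (TCP) lies at the very end of the fingers, on their centre line; the grasp point (between the pads) lies ctrl.tcp_to_grasp behind it (ctrl.tcp_to_grasp is the distance from the TCP to the grasp point, in m); z points along the fingers, y is the line along which they close (so a half turn about z gives the same grasp; the last joint's range is limited). The gripper opens to 85 mm and grips with 20 to 120 N. Pads are 22 mm wide; open, the fingers measure 114 mm over their backs; the gripper's body (76 mm by 85 mm) begins 54 mm behind the grasp point. The pads swing forward as they close: fully open they stand 13 mm farther back than shut.
Start: joints at [1.097, 0.286, 1.577, -0, 1.279, -0.15], TCP at [0.215, 0.64, 0.231] pointing down, gripper open.
Joint ranges: [-2.77, 2.77], [-0.9, 2.22], [0.21, 2.48], [-1.53, 4.67], [0.24, 2.81], [-2.84, 2.84]. Speed limits (rad/s): [2.79, 2.79, 3.14, 3.14, 3.14, 3.14].

### API

Orientations are given as a unit quaternion [x, y, z, w].
In Python, from plant import ctrl gives the robot as it stands.
- The arm moves only by the shell command python3 -m inch 'ROWS' [FORCE]. ROWS is JSON, a list of rows, each an object with "slide": the shift along the tool's x, y, z in cm, a list of three; "turn": the turn about the tool's z in rad; "grip": the finger opening in cm, from 0 to 8.54. A call has 1 to 20 rows; each row is the pose to reach, as a shift and turn from the pose commanded when the call began, along the tool's axes at that moment; what a row does not reach only later rows make up. A row lasts 1/10 s, in which the tool goes at most 50 mm and 8.59 degrees, less where a joint would pass 70% of its speed; a pose out of reach is approached as far as the arm can. A call with a gripper value outside its range is refused whole. The fingers move at their own pace and stop on an object; FORCE is the grip in N (left out, the last holds). Time passes only in rows, so rows that repeat a pose let the fingers close. It gives the time, the measured TCP pose, the force, the opening and the grip force at its end, in the units of the state.
- ctrl.get_state(): the state, without advancing time (a new reading comes with each control period).
- ctrl.read_camera(name): name is "side" or "top" or "wrist"; returns (picture, depth): 420x560x3 uint8, red, green, blue; 420x560 float32, m along the optical axis (not along the pixel's ray), 0 where there is no reading.
- ctrl.camera_info(name): a dict with "K" (3x3 intrinsics, pixels), "camera_from_world" (4x4, takes a point from world to camera coordinates); the wrist camera has in their place "T_tool_cam" (4x4, takes a point from camera to tool coordinates, whose origin is the TCP and whose axes are the flange's). Camera axes: x right, y down, z forward; pixel columns grow to the right and rows downward; lengths in m; the calibration is good to about 2 mm. A picture is of the moment at which its call begins: read the wrist's pose just before it. camera_info takes no time and is no camera call.
- ctrl.sign_off(): hands the job in; it is judged then, once.
The state is a dict: "time": time; "qpos": joint angles; "dq": joint speeds; "joint_efforts": joint torques, N m; "eef_pos": TCP position; "tcp_rot": TCP orientation; "contact_force": force on the tool from outside, world axes, zero at the start; "wrist_torque": the same for the moment, N m; "opening": opening from 0.0 (shut) to 1.0 (fully open); "finger_force": force on a finger pad.
Only numpy, scipy, OpenCV 4.12 (cv2) and the standard library are available. Lean on these libraries where they do the work, as an engineer would, in place of code of your own. Each camera call takes 0.05 s, during which the arm holds its last target. There are 200 camera calls.

## Working session

There is one attempt and no reset: what is moved stays moved. The work goes in short steps, Python scripts to look and compute and a shell command to move; the robot and the scene stay as the last step left them, time stands still between calls to the robot, and variables do not carry over. Pictures are saved under pics/ and viewed, at most 10 in all, crops included, and the job is handed in when it is done.

```bash
ls; mkdir -p pics; python3 - <<'E'
from plant import ctrl
import cv2,numpy as np
np.set_printoptions(precision=4,suppress=True)
for n in("top","side"):
    p,d=ctrl.read_camera(n); cv2.imwrite(f"pics/{n}0.png",p[...,::-1]); np.savez(f"{n}0.npz",p=p,d=d)
    i=ctrl.camera_info(n); print(n,i["K"],i["camera_from_world"])
s=ctrl.get_state();print(s["time"],s["eef_pos"],s["tcp_rot"],s["opening"],ctrl.tcp_to_grasp)
E
```

```text
pics
top [[497.3243   0.     280.0524]
 [  0.     497.3243 207.239 ]
 [  0.       0.       1.    ]] [[-0.0139 -0.9997  0.02   -0.0099]
 [-0.9843  0.0101 -0.1763  0.5132]
 [ 0.1761 -0.0221 -0.9841  1.2995]
 [ 0.      0.      0.      1.    ]]
side [[442.8932   0.     276.5486]
 [  0.     442.8932 209.3061]
 [  0.       0.       1.    ]] [[-0.9617 -0.2742 -0.008   0.481 ]
 [-0.0995  0.3759 -0.9213  0.1204]
 [ 0.2556 -0.8852 -0.3888  1.403 ]
 [ 0.      0.      0.      1.    ]]
0.1 [0.2145 0.6394 0.2301] [ 0.1612  0.9869 -0.001  -0.0003] 0.9991225856405571 0.0187
```

View pics/top0.png

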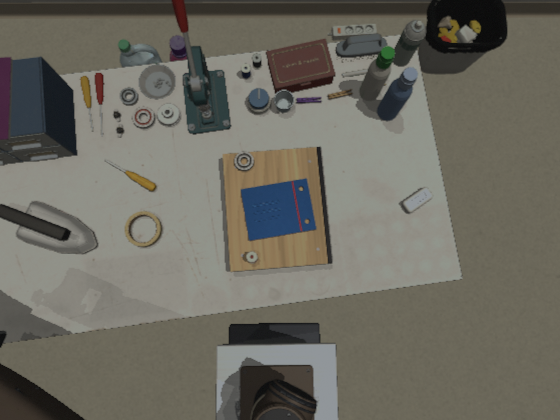

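View pics/side0.png

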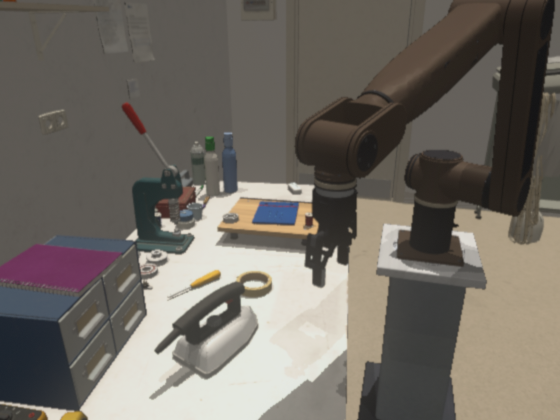

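The top view shows the stand at cols 223–330, rows 148–270. The plate is in the middle at (278,210), the bearing at (244,161) and the spool at (251,257). Next I'll enlarge the stand.

```bash
python3 - <<'E'
import cv2,numpy as np
p=np.load("top0.npz")["p"][140:280,215:340]
cv2.imwrite("pics/crop0.png",cv2.resize(p[...,::-1],None,fx=4.2,fy=4.2,interpolation=cv2.INTER_CUBIC))
E
```

```text
(no output)
```

View pics/crop0.png

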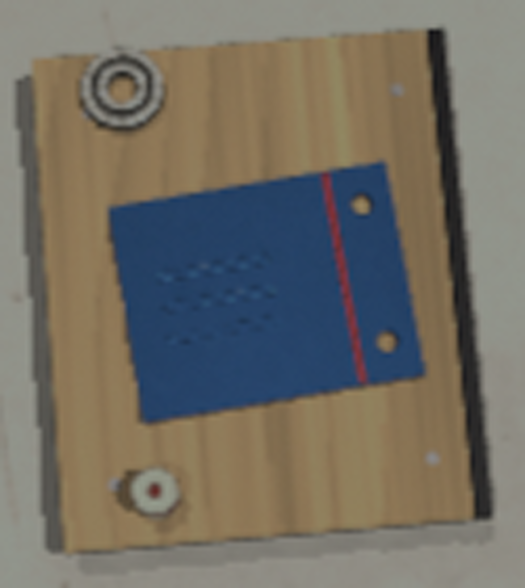

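The crop gives these corners. Stand: (33,60), (444,29), (492,518), (65,552). Plate: (109,208), (386,162), (425,376), (143,422). Red line: (326,174) to (363,383).

```bash
cat > h.py <<'E'
import numpy as np
from plant import ctrl
from scipy.spatial.transform import Rotation as R
np.set_printoptions(precision=4,suppress=True)
def world(uv,z,K,T):  # T camera_from_world
    uv=np.atleast_2d(uv).astype(float); C=np.linalg.inv(T)
    r=np.c_[uv,np.ones(len(uv))]@np.linalg.inv(K).T@C[:3,:3].T; o=C[:3,3]
    return o+r*((z-o[2])/r[:,2])[:,None]
def top(uv,z):
    i=ctrl.camera_info("top"); return world(uv,z,np.array(i["K"]),np.array(i["camera_from_world"]))
def wristT(s):
    M=np.eye(4); M[:3,:3]=R.from_quat(s["tcp_rot"]).as_matrix(); M[:3,3]=s["eef_pos"]
    return np.linalg.inv(M@np.array(ctrl.camera_info("wrist")["T_tool_cam"]))
E
python3 - <<'E'
from h import *
c=lambda a:(np.array(a)+.5)/4.2-.5+[215,140]
S=top(c([(33,60),(444,29),(492,518),(65,552)]),.06)
P=top(c([(109,208),(386,162),(425,376),(143,422)]),.068)
L=top(c([(326,174),(363,383)]),.068)
print(S,P,L,sep="\n")
D=lambda Q:[np.linalg.norm(Q[i]-Q[i-1]) for i in range(4)]
print(D(S),D(P))
a=lambda v:np.arctan2(v[1],v[0])
print("stand yaw",a(S[1]-S[2]),a(S[0]-S[3]),"plate yaw",a(P[1]-P[2]),a(P[0]-P[3]),a(L[0]-L[1]),a((P[0]-P[1]))-np.pi/2)
print("bearing,spool",top(c([(122,88)]),.076),top(c([(154,490)]),.102))
s=ctrl.get_state();print(R.from_quat(s["tcp_rot"]).as_matrix())
d=np.load("top0.npz")["d"];print(d[210,290],d[165,300])
E
```

```text
[[ 0.6595  0.1389  0.06  ]
 [ 0.6783 -0.1285  0.06  ]
 [ 0.3603 -0.1497  0.06  ]
 [ 0.3426  0.117   0.06  ]]
[[ 0.5592  0.0892  0.068 ]
 [ 0.5877 -0.088   0.068 ]
 [ 0.4493 -0.1093  0.068 ]
 [ 0.4223  0.068   0.068 ]]
[[ 0.5801 -0.0494  0.068 ]
 [ 0.4453 -0.0702  0.068 ]]
[np.float64(0.31767555517012713), np.float64(0.2680735968338111), np.float64(0.3187248301221227), np.float64(0.26723561780429167)] [np.float64(0.13860966697636756), np.float64(0.17944590666070928), np.float64(0.14005923370133916), np.float64(0.17933842095044475)]
stand yaw 0.06637497038833734 0.06900664401328983 plate yaw 0.15304161962043708 0.15379503706129222 0.15310779477996994 0.15918820903554987
bearing,spool [[0.6358 0.0805 0.076 ]] [[0.377 0.06  0.102]]
[[-0.948   0.3182 -0.001 ]
 [ 0.3182  0.948  -0.0019]
 [ 0.0003 -0.0021 -1.    ]]
1.3202558 1.3506875
```

Sizes check out: stand 0.318×0.268, plate 0.139×0.179. The stand yaw is 0.067 and the plate yaw 0.155. The plate needs about 80 mm of travel toward -y and a turn of -0.088 rad.

I'll push with the open fingers lined up parallel to the edge, which should square the plate. First I'll move to above the point behind its back end, (0.497, 0.108).

```bash
python3 -m inch '[{"slide":[0,0,-3],"turn":0,"grip":8.54},{"slide":[-43.7,-41.4,-3],"turn":1.18,"grip":8.54},{"slide":[-43.7,-41.4,-3],"turn":1.18,"grip":8.54},{"slide":[-43.7,-41.4,-3],"turn":1.18,"grip":8.54},{"slide":[-43.7,-41.4,-3],"turn":1.18,"grip":8.54},{"slide":[-43.7,-41.4,-3],"turn":1.18,"grip":8.54},{"slide":[-43.7,-41.4,-3],"turn":1.18,"grip":8.54},{"slide":[-43.7,-41.4,-3],"turn":1.18,"grip":8.54},{"slide":[-43.7,-41.4,-3],"turn":1.18,"grip":8.54},{"slide":[-43.7,-41.4,-3],"turn":1.18,"grip":8.54},{"slide":[-43.7,-41.4,-3],"turn":1.18,"grip":8.54},{"slide":[-43.7,-41.4,-3],"turn":1.18,"grip":8.54},{"slide":[-43.7,-41.4,-3],"turn":1.18,"grip":8.54},{"slide":[-43.7,-41.4,-3],"turn":1.18,"grip":8.54},{"slide":[-43.7,-41.4,-3],"turn":1.18,"grip":8.54},{"slide":[-43.7,-41.4,-3],"turn":1.18,"grip":8.54}]'
python3 - <<'E'
from h import *
import cv2
s=ctrl.get_state();T=wristT(s);p,d=ctrl.read_camera("wrist");np.savez("w1.npz",p=p,d=d,T=T);cv2.imwrite("pics/w1.png",p[...,::-1])
print(s["eef_pos"],R.from_quat(s["tcp_rot"]).as_matrix(),ctrl.camera_info("wrist"))
E
```

```text
time: 1.7
eef_pos: [0.4967, 0.1091, 0.2609]
tcp_rot: [0.683, 0.731, -0.0, -0.001]
contact_force: [0.1, 0.9, -0.5]
opening: 0.996
finger_force: 0.0
[0.4967 0.1091 0.2609] [[-0.0675  0.9977 -0.0011]
 [ 0.9977  0.0675  0.0004]
 [ 0.0005 -0.0011 -1.    ]] {'K': array([[335.9888,   0.    , 282.849 ],
       [  0.    , 335.9888, 212.3538],
       [  0.    ,   0.    ,   1.    ]]), 'T_tool_cam': array([[-0.0001, -0.9606, -0.2781,  0.0701],
       [ 1.    , -0.0002,  0.0006, -0.0006],
       [-0.0006, -0.2781,  0.9606, -0.1434],
       [ 0.    ,  0.    ,  0.    ,  1.    ]])}
```

View pics/w1.png

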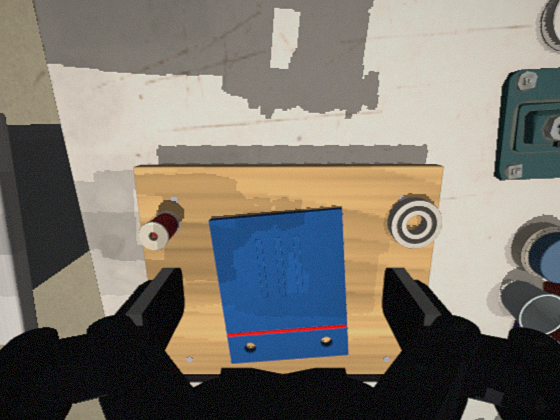

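The wrist view shows the plate between the finger line, its back edge at rows 208–217 and cols 211–342. The fingertips are at (170,275) and (400,275), and the bearing and spool lie outside them. Next I'll get the true tip height and thickness from depth.

```bash
python3 - <<'E'
from h import *
f=np.load("w1.npz");d=f["d"];K=np.array(ctrl.camera_info("wrist")["K"]);X=np.array(ctrl.camera_info("wrist")["T_tool_cam"])
v,u=np.mgrid[0:420,0:560]
P=np.stack([(u-K[0,2])/K[0,0]*d,(v-K[1,2])/K[1,1]*d,d],-1)@X[:3,:3].T+X[:3,3]
for a,b in((120,190),(375,440)):
    m=(v>262)&(v<330)&(u>a)&(u<b)&(d>.05)&(d<.2)
    q=P[m];print(len(q),q.min(0),q.max(0),np.percentile(q[:,2],[95,99]))
    t=q[q[:,2]>q[:,2].max()-.006];print("tip x,y range",t.min(0),t.max(0))
W=(P@R.from_quat(ctrl.get_state()["tcp_rot"]).as_matrix().T+ctrl.get_state()["eef_pos"])
print(W[190,280],W[260,300],W[300,240])
E
```

```text
3043 [-0.0122 -0.0572 -0.0611] [ 0.0125 -0.042  -0.0135] [-0.0183 -0.0149]
tip x,y range [-0.0116 -0.0501 -0.0195] [ 0.0106 -0.043  -0.0135]
2917 [-0.0116  0.0407 -0.0611] [ 0.0123  0.056  -0.0131] [-0.0183 -0.0152]
tip x,y range [-0.0116  0.0415 -0.0191] [ 0.0106  0.0481 -0.0131]
[0.4934 0.1044 0.0613] [0.52   0.0308 0.0701] [ 0.4569 -0.0228  0.0693]
```

The tips sit 13 mm behind the TCP, 22 mm wide, at ±43–50 mm along the line. A TCP z of about 0.0505 therefore puts them about 3 mm above the stand. Descending now.

```bash
python3 -m inch '[{"slide":[0,0,5],"turn":0,"grip":8.54},{"slide":[0,0,10],"turn":0,"grip":8.54},{"slide":[0,0,15],"turn":0,"grip":8.54},{"slide":[0,0,18.5],"turn":0,"grip":8.54},{"slide":[0,0,20],"turn":0,"grip":8.54},{"slide":[0,0,20.5],"turn":0,"grip":8.54},{"slide":[0,0,20.8],"turn":0,"grip":8.54},{"slide":[0,0,21],"turn":0,"grip":8.54},{"slide":[0,0,21],"turn":0,"grip":8.54},{"slide":[0,0,21],"turn":0,"grip":8.54}]'
```

```text
time: 2.75
eef_pos: [0.4981, 0.1085, 0.0525]
tcp_rot: [0.683, 0.73, 0.001, 0.001]
contact_force: [0.1, 0.7, 0.3]
opening: 1.002
finger_force: 0.0
```

```bash
python3 -m inch '[{"slide":[0,0,0.1],"turn":0,"grip":8.54},{"slide":[0,0,0.2],"turn":0,"grip":8.54},{"slide":[-0.5,0,0.2],"turn":0,"grip":8.54},{"slide":[-0.9,0,0.2],"turn":0,"grip":8.54},{"slide":[-1.2,0,0.2],"turn":0,"grip":8.54},{"slide":[-1.5,0,0.2],"turn":0,"grip":8.54},{"slide":[-1.8,0,0.2],"turn":0,"grip":8.54},{"slide":[-2.1,0,0.2],"turn":0,"grip":8.54},{"slide":[-2.4,0,0.2],"turn":0,"grip":8.54},{"slide":[-2.7,0,0.2],"turn":0,"grip":8.54},{"slide":[-3,0,0.2],"turn":0,"grip":8.54},{"slide":[-3.3,0,0.2],"turn":0,"grip":8.54},{"slide":[-3.6,0,0.2],"turn":0,"grip":8.54},{"slide":[-4,0,0.2],"turn":0,"grip":8.54},{"slide":[-4.4,0,0.2],"turn":0,"grip":8.54},{"slide":[-4.8,0,0.2],"turn":0,"grip":8.54},{"slide":[-5.2,0,0.2],"turn":0,"grip":8.54},{"slide":[-5.6,0,0.2],"turn":0,"grip":8.54},{"slide":[-6,0,0.2],"turn":0,"grip":8.54},{"slide":[-6,0,0.2],"turn":0,"grip":8.54}]'
python3 - <<'E'
from h import *
import cv2
s=ctrl.get_state();T=wristT(s);p,d=ctrl.read_camera("wrist");np.savez("w2.npz",p=p,d=d,T=T)
t,_=ctrl.read_camera("top");np.savez("top2.npz",p=t)
print(s["eef_pos"],s["contact_force"])
cv2.imwrite("pics/m2.png",np.hstack([cv2.resize(p,(400,300)),cv2.resize(t[140:280,215:355],(400,400),interpolation=cv2.INTER_CUBIC)[:300]])[...,::-1])
E
```

```text
time: 4.75
eef_pos: [0.5013, 0.0477, 0.0493]
tcp_rot: [0.683, 0.73, -0.0, 0.0]
contact_force: [0.4, 0.7, 0.5]
opening: 1.002
finger_force: 0.4
[0.5013 0.0477 0.0493] [0.3805 0.6575 0.4655]
```

View pics/m2.png

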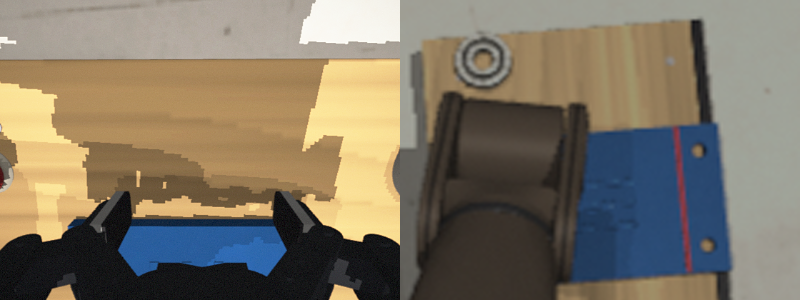

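The plate is squared against both fingers. In the top panel the red line runs (677,127) to (688,272), left of the black strip, with about 36 mm to go. I'll push 30 mm and then measure.

```bash
python3 -m inch '[{"slide":[-0.3,0,0],"turn":0,"grip":8.54},{"slide":[-0.6,0,0],"turn":0,"grip":8.54},{"slide":[-0.9,0,0],"turn":0,"grip":8.54},{"slide":[-1.2,0,0],"turn":0,"grip":8.54},{"slide":[-1.5,0,0],"turn":0,"grip":8.54},{"slide":[-1.8,0,0],"turn":0,"grip":8.54},{"slide":[-2.1,0,0],"turn":0,"grip":8.54},{"slide":[-2.4,0,0],"turn":0,"grip":8.54},{"slide":[-2.7,0,0],"turn":0,"grip":8.54},{"slide":[-3,0,0],"turn":0,"grip":8.54},{"slide":[-3,0,0],"turn":0,"grip":8.54},{"slide":[-3,0,0],"turn":0,"grip":8.54}]'
python3 - <<'E'
from h import *
import cv2
s=ctrl.get_state();print(s["eef_pos"])
t=np.mean([ctrl.read_camera("top")[0] for _ in range(4)],0).astype(np.uint8);np.savez("top3.npz",p=t)
cv2.imwrite("pics/t3.png",cv2.resize(t[140:280,275:355],None,fx=4.2,fy=4.2,interpolation=cv2.INTER_CUBIC)[...,::-1])
E
```

```text
time: 6.05
eef_pos: [0.5034, 0.018, 0.0493]
tcp_rot: [0.683, 0.731, -0.0, 0.0]
contact_force: [-0.2, 0.8, -0.7]
opening: 0.999
finger_force: 0.1
[0.5034 0.018  0.0493]
```

View pics/t3.png

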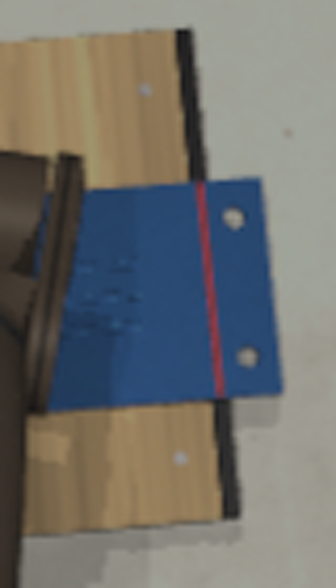

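The red line runs (201,183) to (221,398) and the outer edge (192,29) to (240,518), so about 5 mm remains. I'll fit both with sub-pixel accuracy.

```bash
cat > meas.py <<'E'
from h import *
from scipy.ndimage import gaussian_filter
def meas(t):
    t=t.astype(float); red=np.clip(t[...,0]-t[...,1]-20,0,None)
    L=[];E=[]
    for v in range(186,232):
        w=red[v,315:335]
        if w.sum()>40: L.append((315+(w*np.arange(20)).sum()/w.sum(),v))
    g=t.mean(2)
    for v in list(range(152,178))+list(range(242,260)):
        r=g[v,310:345]; k=r.argmin(); 
        lo=r[k]; hi=np.median(r[k+5:k+9]); h=(lo+hi)/2
        j=next(j for j in range(k,34) if r[j]<=h<r[j+1]); E.append((310+j+(h-r[j])/(r[j+1]-r[j]),v))
    L=top(L,.068)[:,:2];E=top(E,.06)[:,:2]
    fl=np.polyfit(L[:,0],L[:,1],1);fe=np.polyfit(E[:,0],E[:,1],1)
    for q in range(2):
        m=abs(E[:,1]-np.polyval(fe,E[:,0]))<.002; fe=np.polyfit(E[m,0],E[m,1],1)
    print("n",len(L),m.sum(),"slopes",fl[0],fe[0],"x",L[:,0].min(),L[:,0].max(),"resid",np.std(L[:,1]-np.polyval(fl,L[:,0])),np.std(E[m,1]-np.polyval(fe,E[m,0])))
    for x in(L[:,0].min(),L[:,0].max()): print("x",x,"gap mm",1e3*(np.polyval(fl,x)-np.polyval(fe,x)))
E
python3 -c "
from meas import *
meas(np.load('top3.npz')['p'])"
```

```text
n 46 44 slopes 0.06798439103052357 0.0709872644007204 x 0.44398690644658423 0.5657669361741735 resid 0.0003293345734098298 0.0003481937549712542
x 0.44398690644658423 gap mm 6.627084335335542
x 0.5657669361741735 gap mm 6.261394327044783
```

The image gives a gap of 6.3–6.6 mm, parallel to within 0.003 rad, and the arm position gives 6.5 mm. I'll push 6.4 mm more.

```bash
python3 -m inch '[{"slide":[-0.15,0,0],"turn":0,"grip":8.54},{"slide":[-0.3,0,0],"turn":0,"grip":8.54},{"slide":[-0.45,0,0],"turn":0,"grip":8.54},{"slide":[-0.55,0,0],"turn":0,"grip":8.54},{"slide":[-0.61,0,0],"turn":0,"grip":8.54},{"slide":[-0.64,0,0],"turn":0,"grip":8.54},{"slide":[-0.64,0,0],"turn":0,"grip":8.54},{"slide":[-0.64,0,0],"turn":0,"grip":8.54},{"slide":[-0.64,0,0],"turn":0,"grip":8.54}]'
python3 - <<'E'
from meas import *
t=np.mean([ctrl.read_camera("top")[0] for _ in range(4)],0);meas(t)
E
```

```text
time: 7.15
eef_pos: [0.5038, 0.0123, 0.0494]
tcp_rot: [0.683, 0.73, 0.0, -0.0]
contact_force: [-0.4, 4.4, 2.3]
opening: 1.003
finger_force: 2.1
n 46 44 slopes 0.06713703067576567 0.07094909990732987 x 0.44392628230654063 0.5657148373323224 resid 0.000333142209884137 0.0003483354412709079
x 0.44392628230654063 gap mm 1.055266461614357
x 0.5657148373323224 gap mm 0.5910000582439179
```

```bash
python3 -m inch '[{"slide":[-0.04,0,0],"turn":0,"grip":8.54},{"slide":[-0.08,0,0],"turn":0,"grip":8.54},{"slide":[-0.08,0,0],"turn":0,"grip":8.54},{"slide":[-0.08,0,0],"turn":0,"grip":8.54}]'
python3 - <<'E'
from meas import *
t=np.mean([ctrl.read_camera("top")[0] for _ in range(4)],0);meas(t)
E
```

```text
time: 7.75
eef_pos: [0.5038, 0.0114, 0.0494]
tcp_rot: [0.683, 0.73, 0.0, 0.0]
contact_force: [-0.2, 5.4, 2.2]
opening: 1.001
finger_force: 2.2
n 46 44 slopes 0.06806328879343423 0.0710147848532218 x 0.44390458769019814 0.5657108207176711 resid 0.0003599614021714005 0.0003464831012296322
x 0.44390458769019814 gap mm 0.16003146241502786
x 0.5657108207176711 gap mm -0.1994791544231156
```

The line is on the edge to within 0.2 mm. I'll back off, lift and verify.

```bash
python3 -m inch '[{"slide":[0.3,0,0],"turn":0,"grip":8.54},{"slide":[1,0,0],"turn":0,"grip":8.54},{"slide":[2.5,0,0],"turn":0,"grip":8.54},{"slide":[4,0,-1],"turn":0,"grip":8.54},{"slide":[5,0,-5],"turn":0,"grip":8.54},{"slide":[5,0,-10],"turn":0,"grip":8.54},{"slide":[3,0,-14],"turn":0,"grip":8.54},{"slide":[1,0,-18],"turn":0,"grip":8.54},{"slide":[0,0,-22],"turn":0,"grip":8.54},{"slide":[0,0,-24],"turn":0,"grip":8.54},{"slide":[0,0,-24],"turn":0,"grip":8.54},{"slide":[0,0,-24],"turn":0,"grip":8.54}]'
python3 - <<'E'
from meas import *
import cv2
t=np.mean([ctrl.read_camera("top")[0] for _ in range(4)],0);meas(t)
p,_=ctrl.read_camera("wrist")
cv2.imwrite("pics/fin.png",np.hstack([cv2.resize(p,(480,360)),cv2.resize(t[140:290,215:348].astype(np.uint8),(320,360),interpolation=cv2.INTER_CUBIC)])[...,::-1])
E
```

```text
time: 9.15
eef_pos: [0.5034, 0.0122, 0.289]
tcp_rot: [0.683, 0.731, -0.0, 0.0]
contact_force: [-0.3, 0.1, -0.3]
opening: 1.0
finger_force: 0.0
n 46 44 slopes 0.06824405364375813 0.07107081428745655 x 0.4439044918751135 0.5657113161691254 resid 0.0003639512182747659 0.00034116212025825355
x 0.4439044918751135 gap mm 0.13434255993813315
x 0.5657113161691254 gap mm -0.20997617711004946
```

View pics/fin.png

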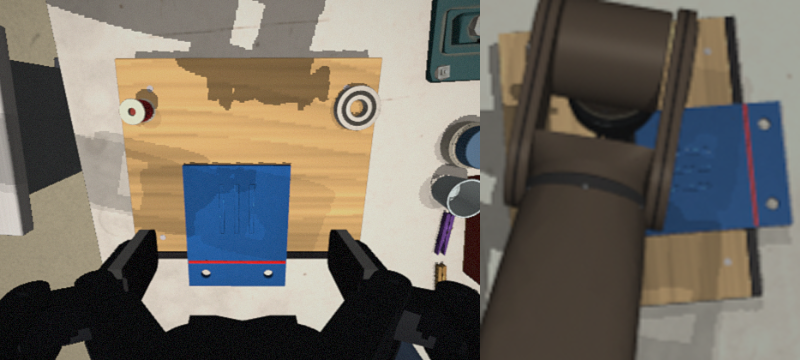

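The wrist view shows the red line at row 262 and the edge at row 258. That offset is what the plate's 8 mm thickness gives at this viewing angle. The spool and bearing haven't moved, so I'm handing it in.

```bash
python3 -c "
from plant import ctrl
print(ctrl.sign_off())"
```

```text
the job is handed in; nothing more can be done
None
```

The plate was pushed flat until its red line lay over the black-trimmed edge, within about 0.2 mm at both ends by the top camera; the arm was clear of it and the job was handed in at about 9.4 s.

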